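# Put the notched lid on the sugar pot, notch over the spoon

## Task

Put the lid that has a notch back on the pot with the spoon standing in it: turn the lid so that its notch goes round the spoon's handle and it sits flat on the rim, then let go. Leave the plain lid alone and the pot about where it stands.

Things in the scene. Friction and masses are not known exactly. Their poses are not given: they have to be found in the camera images.
- lid_knob (a point): Notched lid: white ceramic disc 108 mm across, 0.13 to 0.25 kg, lying right side up. Point: centre of its round knob (24 mm across, 30 high), on the lid's axis, 29 mm above its underside. Upward: centring bead 82 mm across, 0-8 mm; disc 8-14 mm; knob 14-44 mm. Notch in the disc's edge, 20 mm deep, 22 mm wide inside, 35 at the edge. z up, x from the axis through the notch.
- lid_notch (a point): The middle of the notch in that lid, at half the disc's thickness: 46 mm from the lid's axis along its x.
- sugar_pot: White pot with a steel spoon fast in it: 100 mm across, 75 high, mouth 92 mm, 0.6 kg, loose. Origin: centre of underside; z up; x towards the spoon. The handle (8 mm wide) crosses the rim's level 44 mm from the axis, leans 35 deg outward, ends 108 mm up, 64 mm from the axis. Lid on: knob centre 96 mm above the underside. A like pot without spoon stands near, unused.
- plain_lid_knob (a point): The other pot's plain lid: same size, knob and material, but a full disc without a notch. Point: centre of its knob, 29 mm above its underside. To be left alone.
Things that resemble listed ones, but are neither listed nor needed, are in the scene too. Leave any red or turquoise look-alike of the part that bears lid_knob alone. Leave any pink look-alike of the sugar_pot alone.

How it is judged (in metres and radians):
At the end, for the whole second after the job is handed in: The notched lid sits on the sugar pot: knob centre within 12 mm of the pot's axis and 96 mm (4 mm either way) above the pot's underside, lid and pot within 5 degrees of level, the middle of the notch within 15 mm sideways of the spoon's handle and on the spoon's side; the pot stands on the worktop (z of lid_knob in the frame of sugar_pot between 0.092 and 0.1 m and horizontal distance between lid_knob and sugar_pot below 0.012 m and x of lid_notch in the frame of sugar_pot above 0.03 m and y of lid_notch in the frame of sugar_pot between -0.015 and 0.015 m and angle between each of lid_knob, sugar_pot's own z axis and vertical below 0.09 rad and height (world z) of sugar_pot below 0.01 m); the robot touches nothing.
It fails at once if the plain lid is moved by more than 3 cm (distance of plain_lid_knob from where it was at the start of the episode above 0.03 m).
It fails at once if the sugar pot is shifted by more than 5 cm (distance of sugar_pot from where it was at the start of the episode above 0.05 m).
It also fails if it takes over 48 s, if anything falls off the work surface, if the arm or the gripper's body presses on something with over 40 N, if the wrist force passes 120 N, or if a joint passes its speed limit or range.

## Robot

A 7-joint arm with a two-finger parallel gripper is mounted at the origin on a cart in front of the work surface, level with it; the furniture and walls round the work are solid. World frame = base frame: x ahead of the robot, y to its left, z up, the work surface at z = 0. Lengths are in mm, angles in rad, forces in N, time in s.
With the tool pointing down it reaches from about 350 to 900 mm from the base axis. Payload 19.9 kg.
Tool frame: the origin (TCP) lies on the mounting face of the last link; the fingertips stand 173 mm ahead of it and the grasp point (between the pads) lies 155 mm ahead of it; z points along the fingers, y is the line along which they close (so a half turn about z gives the same grasp; the last joint's range is limited). The gripper opens to 85 mm and grips with 20 to 120 N. Pads are 22 mm wide; open, the fingers measure 114 mm over their backs; the gripper's body (76 mm by 85 mm) begins 54 mm behind the grasp point. The pads swing forward as they close: fully open they stand 13 mm farther back than shut.
Start: joints at [1.222, 0.417, -0.01, 1.614, 0.005, 1.111, -0.053], TCP at [188.762, -595.809, 404.66] pointing down, gripper open.
Joint ranges: [-2.81, 2.81], [-0.39, 2.02], [-1.27, 1.25], [0.06, 2.57], [-1.19, 4.33], [0.19, 2], [-2.82, 2.82]. Speed limits (rad/s): [1.89, 1.89, 2.39, 2.39, 3.01, 3.01, 3.01].

## Interface

Orientations are given as a unit quaternion [x, y, z, w].
In Python, from plant import get_obs, capture, finish_job gives the robot as it stands.
- The arm moves only by the tool arm_command, never from a script. Its argument "moves" is a list of rows, each a list of 7 numbers: the shift along the tool's x, y, z in m, then the turn, a rotation vector about the tool's x, y, z in degrees, then the opening, from 0 (shut) to 1 (fully open). In form: [[dx, dy, dz, wx, wy, wz, claw], ...]. A call has 1 to 20 rows; each row is the pose to reach, as a shift and turn from the pose commanded when the call began, along the tool's axes at that moment; what a row does not reach only later rows make up. A row lasts 1/8 s, in which the tool goes at most 62.5 mm and 10.7 degrees, less where a joint would pass 70% of its speed; a pose out of reach is approached as far as the arm can. A call with a gripper value outside its range is refused whole. The fingers move at their own pace and stop on an object; "newtons" is the grip in N (left out, the last holds). Time passes only in rows, so rows that repeat a pose let the fingers close. It gives the time, the measured TCP pose, the force, the opening and the grip force at its end, in the units of the state.
- get_obs(): the state, without advancing time (a new reading comes with each control period).
- capture(name): name is "scene" or "top"; returns a dict with "img" (384x512x3 uint8, red, green, blue), "mtx" (3x3 intrinsics, pixels), "R" (3x3) and "t" (3): a world point X has camera coordinates R X + t. Camera axes: x right, y down, z forward; pixel columns grow to the right and rows downward; lengths in mm; the calibration is good to about 2 mm. A picture is of the moment at which its call begins. There is no depth.
- finish_job(): hands the job in; it is judged then, once.
The state is a dict: "t": time; "qpos": joint angles; "qvel": joint speeds; "joint_torque": joint torques, N m; "tool_pos": TCP position; "ee_rot": TCP orientation; "force": force on the tool from outside, world axes, zero at the start; "moment": the same for the moment, N m; "width": opening from 0.0 (shut) to 1.0 (fully open); "gripper_force": force on a finger pad.
Only numpy, scipy, OpenCV 4.12 (cv2) and the standard library are available. Lean on these libraries where they do the work, as an engineer would, in place of code of your own. Each camera call takes 0.05 s, during which the arm holds its last target. There are 200 camera calls.

## Working session

There is one attempt and no reset: what is moved stays moved. The work goes in short steps, Python scripts to look and compute and a tool call to move; the robot and the scene stay as the last step left them, time stands still between calls to the robot, and variables do not carry over. Pictures are saved under pics/ and viewed, at most 10 in all, crops included, and the job is handed in when it is done.

Besides the shell and the picture viewer there is one more tool, called after ">>>" as name(argument=value, ...), one argument or row to a line, values as JSON. arm_command: Moves the arm, as the interface text tells. Its arguments: {"type":"object","properties":{"moves":{"type":"array","items":{"type":"array","items":{"type":"number"}}},"newtons":{"type":"number"}},"required":["moves"]}

```bash
mkdir -p pics; python3 - <<'E'
from plant import *
import cv2,numpy as np,pickle
o=get_obs();print(o['t'],o['tool_pos'],o['ee_rot'],o['width'])
for n in('scene','top'):
    c=capture(n);pickle.dump(c,open(n+'0.pkl','wb'))
    cv2.imwrite(f'pics/{n}0.png',cv2.resize(c['img'][:,:,::-1],(800,600),interpolation=cv2.INTER_CUBIC))
    print(n,c['mtx'],c['R'],c['t'])
E
```

```text
0.0 [ 188.69988009 -595.68275761  404.0554706 ] [ 9.88258019e-01  1.52792962e-01 -1.44218269e-04 -6.15322114e-04] 1.000323999519599
scene [[379.49867037   0.         259.72849349]
 [  0.         379.49867037 195.69716328]
 [  0.           0.           1.        ]] [[-0.63590782 -0.77168793  0.01090807]
 [-0.33273947  0.26138566 -0.90606953]
 [ 0.6963517  -0.57980624 -0.42298821]] [ 323.63998747  207.10317007 1071.24964138]
top [[477.64917584   0.         246.32270122]
 [  0.         477.64917584 191.89707227]
 [  0.           0.           1.        ]] [[ 0.00272382 -0.99997967  0.00576586]
 [-0.97908751 -0.00383973 -0.20340328]
 [ 0.20342128 -0.00509125 -0.97907807]] [  30.95839232  506.43223396 1526.4384321 ]
```

View pics/scene0.png

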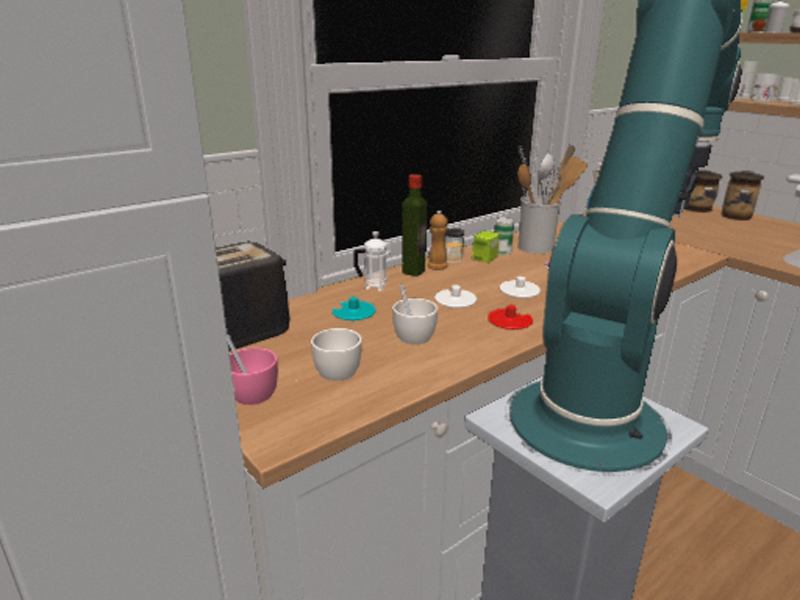

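View pics/top0.png

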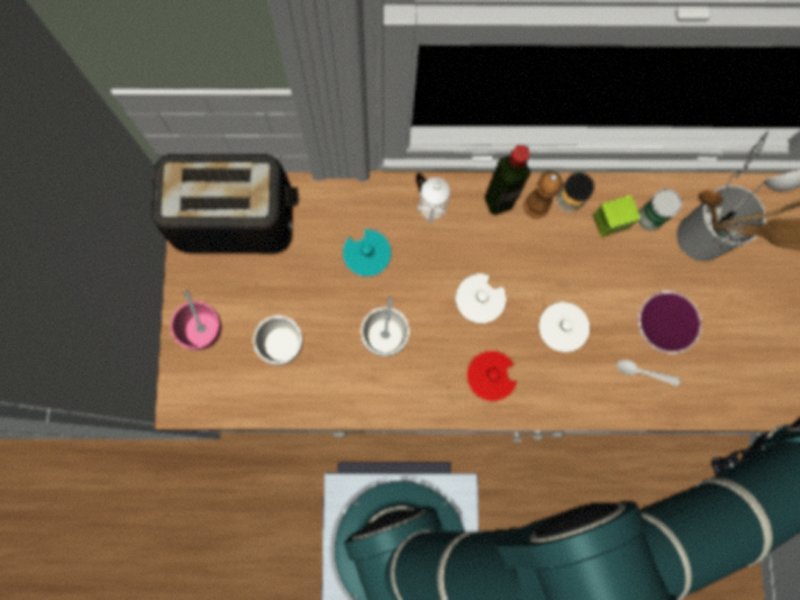

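The candidates in the top view are:
- Lids: white (482,297) with a notch at upper right, white (564,327) with a full disc, turquoise (367,252) and red (492,375). The white one at (482,297) is the notched lid.
- Pots: white with a spoon (385,331), white and empty (277,340), pink (196,326). The one at (385,331) is the sugar pot.

I'll confirm these in an enlarged crop.

```bash
python3 - <<'E'
import cv2,pickle
c=pickle.load(open('top0.pkl','rb'))
i=c['img'][160:250,220:385,::-1]   # x0=220,y0=160
cv2.imwrite('pics/crop0.png',cv2.resize(i,None,fx=4.8,fy=4.8,interpolation=cv2.INTER_CUBIC))
E
```

```text
(no output)
```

View pics/crop0.png

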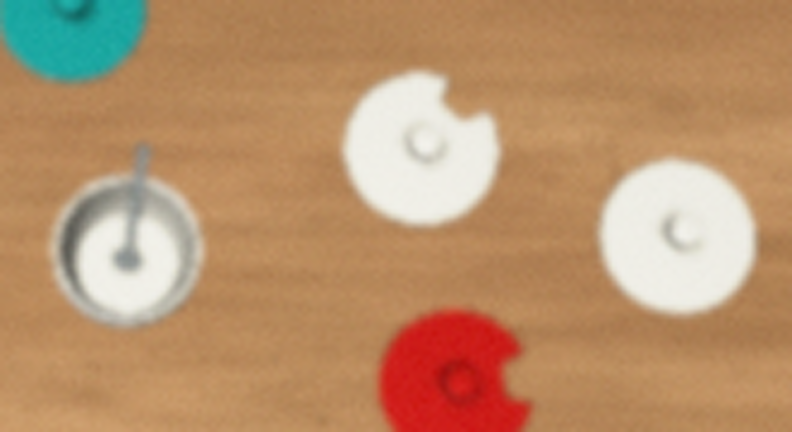

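The crop confirms it: the notched white lid's disc is centred at (421,148) with its notch towards (470,96). The plain lid is at (678,237). The sugar pot's rim is centred at (128,250) and the spoon tip is at (143,146).

```bash
cat > h.py <<'E'
import numpy as np,cv2,pickle
def ray(c,u,v,z):
    d=c['R'].T@np.linalg.solve(c['mtx'],[u,v,1]);o=-c['R'].T@c['t']
    return o+d*(z-o[2])/d[2]
def proj(c,X):
    p=(c['R']@np.atleast_2d(X).T).T+c['t'];p=p@c['mtx'].T;return p[:,:2]/p[:,2:]
def ring(x,y,z,r,n=60):
    a=np.linspace(0,2*np.pi,n);return np.c_[x+r*np.cos(a),y+r*np.sin(a),a*0+z]
E
python3 - <<'E'
from h import *
T=pickle.load(open('top0.pkl','rb'));S=pickle.load(open('scene0.pkl','rb'))
f=lambda x,y,z:ray(T,220+x/4.8-.5+.1,160+y/4.8-.5+.1,z)
lid=f(421.5,148,13);n=f(470,95.5,14);n2=f(453,109,14)
pot=f(128,250,75);tip=f(143,147,108)
yl=np.arctan2(*(n-lid)[1::-1]);yl2=np.arctan2(*(n2-lid)[1::-1]);yp=np.arctan2(*(tip-pot)[1::-1])
pl=f(678,237,13)
print('lid',lid,np.degrees([yl,yl2]),np.hypot(*(n-lid)[:2]),np.hypot(*(n2-lid)[:2]),'pot',pot,np.degrees(yp),np.hypot(*(tip-pot)[:2]),'plain',pl)
def ov(c,x0,y0,w,h,k):
    im=cv2.resize(c['img'][y0:y0+h,x0:x0+w,::-1],None,fx=k,fy=k,interpolation=cv2.INTER_CUBIC)
    d=lambda P,col:cv2.polylines(im,[np.int32((proj(c,P)-[x0,y0]+.5)*k)],False,col,1,cv2.LINE_AA)
    d(ring(*lid[:2],14,54),(255,0,0));d(ring(*lid[:2],44,12),(255,0,0))
    e=np.array([np.cos(yl2),np.sin(yl2),0]);d(np.array([[*lid[:2],14]+34*e,[*lid[:2],14]+54*e]),(0,0,255))
    d(ring(*pot[:2],75,50),(255,0,0));d(ring(*pot[:2],75,46),(255,0,0))
    e=np.array([np.cos(yp),np.sin(yp),0]);d(np.array([[*pot[:2],75]+44*e,[*pot[:2],108]+64*e]),(0,0,255))
    return im
a=ov(T,220,160,110,75,4.5);b=ov(S,240,170,80,60,4.5)
H=max(a.shape[0],b.shape[0]);g=lambda i:cv2.copyMakeBorder(i,0,H-i.shape[0],0,0,0)
m=np.hstack([g(a)[:, :420],g(b)]);print(m.shape);cv2.imwrite('pics/ov.png',m)
E
```

```text
lid [ 520.30585911 -174.80228294   13.        ] [-42.80281335 -39.10681301] 51.809643672689155 36.25739482854112 pot [436.31615307  32.76079314  75.        ] -8.54898445285128 64.56574335082503 plain [ 457.19509131 -353.40622703   13.        ]
(338, 780, 3)
```

View pics/ov.png

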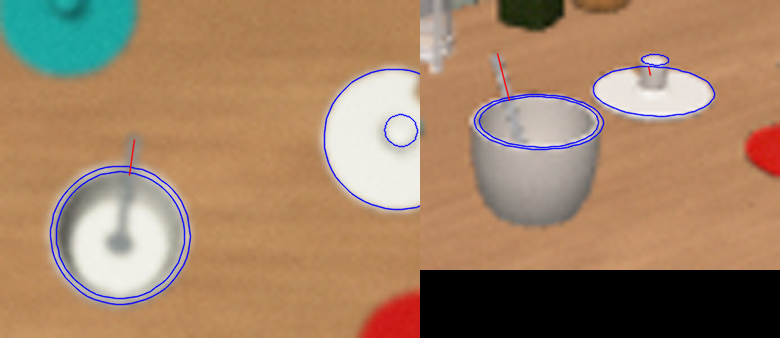

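The overlay rings match both views to within about 1–2 mm:

| Thing | x (mm) | y (mm) | Yaw (deg) |
|---|---|---|---|
| Notched lid | 520 | -175 | -41 |
| Sugar pot | 436 | 33 | -8.5 |

Next I'll move above the lid with the tool x axis opposite the notch.

>>> arm_command(
  moves=[
    [0.443, -0.301, 0.1, 0, 0, -121.4, 1],
    [0.443, -0.301, 0.1, 0, 0, -121.4, 1],
    [0.443, -0.301, 0.1, 0, 0, -121.4, 1],
    [0.443, -0.301, 0.1, 0, 0, -121.4, 1],
    [0.443, -0.301, 0.1, 0, 0, -121.4, 1],
    [0.443, -0.301, 0.1, 0, 0, -121.4, 1],
    [0.443, -0.301, 0.1, 0, 0, -121.4, 1],
    [0.443, -0.301, 0.1, 0, 0, -121.4, 1],
    [0.443, -0.301, 0.1, 0, 0, -121.4, 1],
    [0.443, -0.301, 0.1, 0, 0, -121.4, 1],
    [0.443, -0.301, 0.1, 0, 0, -121.4, 1],
    [0.443, -0.301, 0.1, 0, 0, -121.4, 1],
    [0.443, -0.301, 0.1, 0, 0, -121.4, 1],
    [0.443, -0.301, 0.1, 0, 0, -121.4, 1],
    [0.443, -0.301, 0.1, 0, 0, -121.4, 1],
    [0.443, -0.301, 0.1, 0, 0, -121.4, 1],
    [0.443, -0.301, 0.1, 0, 0, -121.4, 1],
    [0.443, -0.301, 0.1, 0, 0, -121.4, 1],
  ],
  newtons=40,
)

```text
t: 2.35
tool_pos: [520.2, -175.0, 304.7]
ee_rot: [0.35, 0.937, 0.0, -0.0]
force: [0.3, -0.4, 0.6]
width: 0.998
gripper_force: 0.0
```

>>> arm_command(
  moves=[
    [0, 0, 0.04, 0, 0, 0, 1],
    [0, 0, 0.075, 0, 0, 0, 1],
    [0, 0, 0.1, 0, 0, 0, 1],
    [0, 0, 0.114, 0, 0, 0, 1],
    [0, 0, 0.114, 0, 0, 0, 1],
    [0, 0, 0.114, 0, 0, 0, 1],
    [0, 0, 0.114, 0, 0, 0, 0.5],
    [0, 0, 0.114, 0, 0, 0, 0],
    [0, 0, 0.114, 0, 0, 0, 0],
    [0, 0, 0.114, 0, 0, 0, 0],
    [0, 0, 0.114, 0, 0, 0, 0],
    [0, 0, 0.114, 0, 0, 0, 0],
    [0, 0, 0.114, 0, 0, 0, 0],
    [0, 0, 0.114, 0, 0, 0, 0],
    [0, 0, 0.114, 0, 0, 0, 0],
  ],
  newtons=40,
)

```text
t: 4.22
tool_pos: [520.2, -175.1, 191.0]
ee_rot: [0.35, 0.937, -0.0, 0.0]
force: [-2.0, -0.6, 6.3]
width: 0.267
gripper_force: 38.8
```

>>> arm_command(
  moves=[
    [0, 0, -0.01, 0, 0, 0, 0],
    [0, 0, -0.03, 0, 0, 0, 0],
    [0, 0, -0.06, 0, 0, 0, 0],
    [0, 0, -0.09, 0, 0, 0, 0],
    [0, 0, -0.12, 0, 0, 0, 0],
    [0, 0, -0.14, 0, 0, 0, 0],
    [0, 0, -0.14, 0, 0, 0, 0],
    [0, 0, -0.14, 0, 0, 0, 0],
    [0, 0, -0.14, 0, 0, 0, 0],
  ],
  newtons=40,
)

```text
t: 5.35
tool_pos: [519.9, -175.0, 329.7]
ee_rot: [0.35, 0.937, 0.0, -0.001]
force: [0.5, 0.8, -2.1]
width: 0.263
gripper_force: 39.4
```

```bash
python3 - <<'E'
from plant import *
from h import *
o=get_obs();p=o['tool_pos'];print(p,o['width'],o['force'])
for n in('scene','top'):pickle.dump(capture(n),open(n+'1.pkl','wb'))
T=pickle.load(open('top1.pkl','rb'));S=pickle.load(open('scene1.pkl','rb'))
def ov(c,k,w,h):
    u,v=proj(c,[p[0],p[1],155])[0];x0,y0=int(u-w/2),int(v-h/2)
    im=cv2.resize(c['img'][y0:y0+h,x0:x0+w,::-1],None,fx=k,fy=k,interpolation=cv2.INTER_CUBIC)
    d=lambda P,col:cv2.polylines(im,[np.int32((proj(c,P)-[x0,y0]+.5)*k)],False,col,1,cv2.LINE_AA)
    z=p[2]-191+14
    d(ring(*p[:2],z,54),(255,0,0))
    e=np.array([np.cos(np.radians(-41)),np.sin(np.radians(-41)),0]);d(np.array([[*p[:2],z]+34*e,[*p[:2],z]+54*e]),(0,0,255))
    return im
cv2.imwrite('pics/lift.png',np.hstack([ov(T,6,66,66),ov(S,6,66,66)]))
E
```

```text
[ 519.93624418 -175.02210337  329.72464245] 0.26331065052745695 [ 0.51621056  0.84154749 -2.07408732]
```

View pics/lift.png

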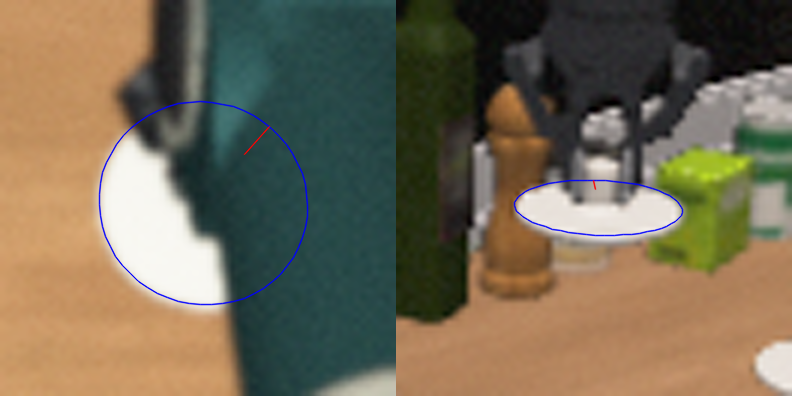

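The lift picture shows the lid held level, with its disc matching the predicted ring to about 1 mm. Next I'll go over the pot and turn the lid by 32.5°.

>>> arm_command(
  moves=[
    [0.02, 0.01, 0, 0, 0, -3, 0],
    [0.05, 0.026, 0, 0, 0, -8, 0],
    [0.085, 0.043, 0, 0, 0, -14, 0],
    [0.12, 0.061, 0, 0, 0, -20, 0],
    [0.155, 0.079, 0, 0, 0, -26, 0],
    [0.185, 0.095, 0, 0, 0, -30, 0],
    [0.199, 0.102, 0, 0, 0, -32.5, 0],
    [0.199, 0.102, 0, 0, 0, -32.5, 0],
    [0.199, 0.102, 0, 0, 0, -32.5, 0],
    [0.199, 0.102, 0, 0, 0, -32.5, 0],
    [0.199, 0.102, 0, 0, 0, -32.5, 0],
  ],
  newtons=40,
)

```text
t: 6.82
tool_pos: [437.1, 32.1, 330.6]
ee_rot: [0.075, 0.997, 0.0, -0.0]
force: [0.1, 0.0, -2.5]
width: 0.264
gripper_force: 39.4
```

```bash
python3 - <<'E'
from plant import *
from h import *
o=get_obs();p=o['tool_pos'];print(p,o['ee_rot'],o['width'],o['force'])
for n in('scene','top'):pickle.dump(capture(n),open(n+'2.pkl','wb'))
T=pickle.load(open('top2.pkl','rb'));S=pickle.load(open('scene2.pkl','rb'))
def ov(c,k,w,h):
    u,v=proj(c,[p[0],p[1],100])[0];x0,y0=int(u-w/2),int(v-h/2)
    im=cv2.resize(c['img'][y0:y0+h,x0:x0+w,::-1],None,fx=k,fy=k,interpolation=cv2.INTER_CUBIC)
    d=lambda P,col:cv2.polylines(im,[np.int32((proj(c,P)-[x0,y0]+.5)*k)],False,col,1,cv2.LINE_AA)
    z=p[2]-191+14
    d(ring(*p[:2],z,54),(255,0,0));d(ring(436.3,32.8,75,50),(0,160,0))
    return im
cv2.imwrite('pics/over.png',np.hstack([ov(T,6,66,80),ov(S,6,66,80)]))
E
```

```text
[437.12580505  32.0575289  330.6204781 ] [ 7.48300825e-02  9.97196291e-01  7.27783108e-05 -1.04380238e-04] 0.264033766316238 [ 0.13102706  0.00822472 -2.47389231]
```

View pics/over.png

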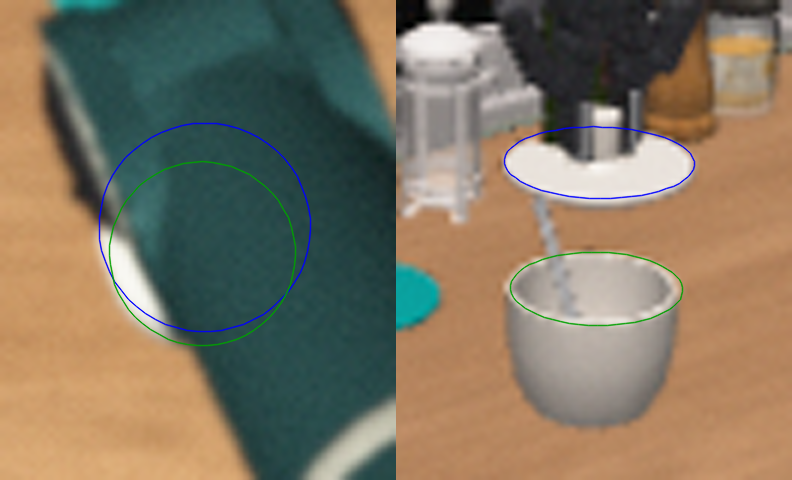

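The scene view shows the lid above the pot, and the pot about 1.5 mm further towards +y than the lid. I'll correct for that while descending.

>>> arm_command(
  moves=[
    [0, 0.001, 0.01, 0, 0, 0, 0],
    [0, 0.001, 0.025, 0, 0, 0, 0],
    [0, 0.001, 0.035, 0, 0, 0, 0],
    [0, 0.001, 0.043, 0, 0, 0, 0],
    [0, 0.001, 0.05, 0, 0, 0, 0],
    [0, 0.001, 0.056, 0, 0, 0, 0],
    [0, 0.001, 0.06, 0, 0, 0, 0],
    [0, 0.001, 0.06, 0, 0, 0, 0],
    [0, 0.001, 0.06, 0, 0, 0, 0],
  ],
  newtons=40,
)

```text
t: 8.05
tool_pos: [437.2, 33.5, 270.9]
ee_rot: [0.074, 0.997, 0.0, 0.0]
force: [0.3, 0.7, -2.4]
width: 0.266
gripper_force: 39.4
```

>>> arm_command(
  moves=[
    [0, 0, 0.003, 0, 0, 0, 0],
    [0, 0, 0.006, 0, 0, 0, 0],
    [0, 0, 0.009, 0, 0, 0, 0],
    [0, 0, 0.011, 0, 0, 0, 0],
    [0, 0, 0.012, 0, 0, 0, 0],
    [0, 0, 0.0125, 0, 0, 0, 0],
    [0, 0, 0.0125, 0, 0, 0, 0],
  ],
  newtons=40,
)

```text
t: 8.93
tool_pos: [437.1, 33.5, 258.2]
ee_rot: [0.074, 0.997, 0.0, 0.0]
force: [-0.6, 0.3, -1.7]
width: 0.269
gripper_force: 39.4
```

>>> arm_command(
  moves=[
    [0, 0, 0.0005, 0, 0, 0, 0],
    [0, 0, 0.001, 0, 0, 0, 0],
    [0, 0, 0.001, 0, 0, 0, 0],
  ],
  newtons=40,
)

```text
t: 9.3
tool_pos: [437.3, 33.7, 257.9]
ee_rot: [0.074, 0.997, -0.0, 0.0]
force: [-7.9, -1.3, 23.5]
width: 0.266
gripper_force: 42.2
```

>>> arm_command(
  moves=[
    [0, 0, -0.0007, 0, 0, 0, 0],
    [0, 0, -0.0007, 0, 0, 0, 0.35],
    [0, 0, -0.0007, 0, 0, 0, 0.5],
    [0, 0, -0.0007, 0, 0, 0, 0.6],
    [0, 0, -0.0007, 0, 0, 0, 0.7],
    [0, 0, -0.0007, 0, 0, 0, 0.7],
    [0, 0, -0.0007, 0, 0, 0, 0.7],
  ],
)

```text
t: 10.18
tool_pos: [437.1, 33.5, 257.9]
ee_rot: [0.074, 0.997, 0.0, -0.0]
force: [0.4, 1.0, -0.1]
width: 0.701
gripper_force: 0.0
```

>>> arm_command(
  moves=[
    [0, 0, -0.005, 0, 0, 0, 0.7],
    [0, 0, -0.015, 0, 0, 0, 0.7],
    [0, 0, -0.04, 0, 0, 0, 0.7],
    [0, 0, -0.08, 0, 0, 0, 0.7],
    [0, 0, -0.12, 0, 0, 0, 0.7],
    [0.05, 0, -0.16, 0, 0, 0, 0.7],
    [0.05, -0.05, -0.18, 0, 0, 0, 0.7],
    [0.05, -0.1, -0.18, 0, 0, 0, 0.7],
    [0.05, -0.15, -0.18, 0, 0, 0, 0.7],
    [0.05, -0.2, -0.18, 0, 0, 0, 0.7],
    [0.05, -0.25, -0.18, 0, 0, 0, 0.7],
    [0.05, -0.3, -0.18, 0, 0, 0, 0.7],
    [0.05, -0.3, -0.18, 0, 0, 0, 0.7],
    [0.05, -0.3, -0.18, 0, 0, 0, 0.7],
  ],
)

```text
t: 11.92
tool_pos: [343.3, -255.3, 438.2]
ee_rot: [0.074, 0.997, 0.0, 0.0]
force: [0.5, 0.8, -0.1]
width: 0.7
gripper_force: 0.0
```

```bash
python3 - <<'E'
from plant import *
from h import *
for n in('scene','top'):pickle.dump(capture(n),open(n+'3.pkl','wb'))
T=pickle.load(open('top3.pkl','rb'));S=pickle.load(open('scene3.pkl','rb'))
def ov(c,k,w,h):
    u,v=proj(c,[436,33,70])[0];x0,y0=int(u-w/2),int(v-h/2)
    im=cv2.resize(c['img'][y0:y0+h,x0:x0+w,::-1],None,fx=k,fy=k,interpolation=cv2.INTER_CUBIC)
    d=lambda P,col:cv2.polylines(im,[np.int32((proj(c,P)-[x0,y0]+.5)*k)],False,col,1,cv2.LINE_AA)
    d(ring(436.3,32.8,81,54),(255,0,0))
    return im
cv2.imwrite('pics/done.png',np.hstack([ov(T,7,56,70),ov(S,7,56,70)]))
E
```

```text
(no output)
```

View pics/done.png

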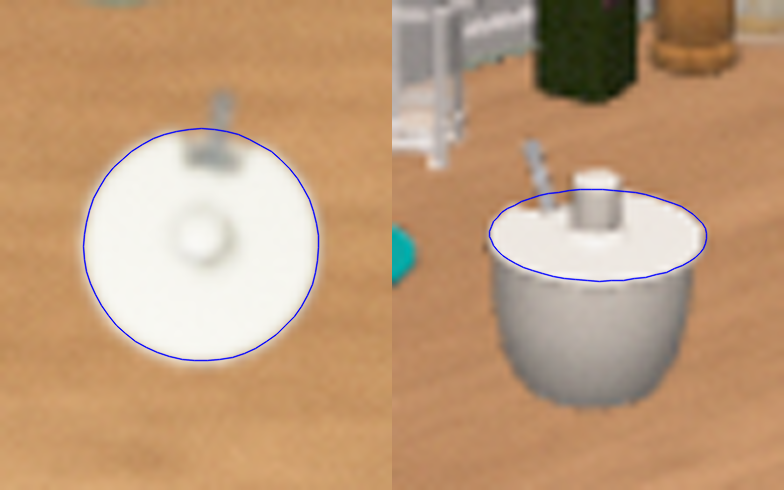

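The lid sits flat and centred on the pot: its disc fits the predicted ring in both views, and the spoon handle passes through the notch at (212,150). The gripper is clear, so I'm handing the job in.

```bash
python3 -c "
from plant import *
print(finish_job())"
```

```text
the job is handed in; nothing more can be done
None
```

The notched lid sits flat on the sugar pot with its notch round the spoon handle, the gripper has let go and is clear, and the job was handed in at about 12 s; no verdict came back, so this rests on the final pictures.

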